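Set the crooked cast stand level on the ointment slab and check it does not rock

ROBOT

A 6-joint arm with a two-finger parallel gripper is mounted at the origin on the work surface; the furniture and walls round the work are solid. World frame = base frame: x ahead of the robot, y to its left, z up, the work surface at z = 0. Lengths are in m, angles in rad, forces in N, time in s.
With the tool pointing down it reaches from about 0.375 to 0.9 m from the base axis. Payload 3.1 kg.
Tool frame: the origin (TCP) lies on the front face of the gripper's body, between the roots of the fingers; the fingertips stand 70 mm ahead of it and the grasp point (between the pads) lies 51 mm ahead of it; z points along the fingers, y is the line along which they close (so a half turn about z gives the same grasp; the last joint's range is limited). The gripper opens to 87 mm and grips with 3 to 60 N. Pads are 19 mm wide; open, the fingers measure 117 mm over their backs; the gripper's body (75 mm by 190 mm) begins 51 mm behind the grasp point.
Start: joints at [1.034, 0.527, 1.433, -0, 1.181, -0.178], TCP at [0.219, 0.585, 0.292] pointing down, gripper open.
Joint ranges: [-3.08, 3.08], [-0.75, 2.2], [0.22, 2.44], [-1.43, 4.57], [0, 2.65], [-2.85, 2.85]. Speed limits (rad/s): [2.79, 2.79, 3.14, 3.14, 3.14, 3.14].

INTERFACE

Orientations are given as a unit quaternion [x, y, z, w].
In Python, from rig import robot, cams, ticket gives the robot as it stands. The module is installed in compiled form; this text tells all that it offers.
- The arm moves only by the shell command python3 -m crank 'ROWS' [FORCE]. ROWS is JSON, a list of rows, each a list of 7 numbers: the shift along the tool's x, y, z in cm, then the turn, a rotation vector about the tool's x, y, z in rad, then the closure, from 0 (fully open) to 1 (shut). A call has 1 to 5 rows; each row shifts and turns the commanded pose from where the row before left it, along the tool's axes as they then stand; what a row does not reach is not made up. A row lasts 1/8 s, in which the tool goes at most 62.5 mm and 10.7 degrees, less where a joint would pass 70% of its speed; a pose out of reach is approached as far as the arm can. A call is refused whole if a number of a shift passes 6.25 or a number of a turn 0.188, either way. A call with a gripper value outside its range is refused whole. The fingers move at their own pace and stop on an object; FORCE is the grip in N (left out, the last holds). Time passes only in rows, so rows that do not move let the fingers close. It gives the time, the measured TCP pose, the force, the opening and the grip force at its end, in the units of the state.
- robot.get_obs(): the state, without advancing time (a new reading comes with each control period).
- cams.camera(name): name is "scene" or "side" or "wrist"; returns the picture (420x560x3 uint8, red, green, blue); there is no depth.
- cams.camera_info(name): a dict with "intrinsics" (3x3 intrinsics, pixels), "pose" (4x4, takes a point from camera to world coordinates). Camera axes: x right, y down, z forward; pixel columns grow to the right and rows downward; lengths in m; the calibration is good to about 2 mm. A picture is of the moment at which its call begins: read the wrist's pose just before it. camera_info takes no time and is no camera call; for the wrist camera it gives the pose at the moment of the call.
- ticket.hand_in(): hands the job in; it is judged then, once.
The state is a dict: "time": time; "q": joint angles; "joint_velocities": joint speeds; "joint_torque": joint torques, N m; "position": TCP position; "tool_rot": TCP orientation; "ft_force": force on the tool from outside, world axes, zero at the start; "moment": the same for the moment, N m; "grip_width": finger opening in m; "grip_force": force on a finger pad.
Only numpy, scipy, OpenCV 4.12 (cv2) and the standard library are available. Lean on these libraries where they do the work, as an engineer would, in place of code of your own. Each camera call takes 0.05 s, during which the arm holds its last target. There are 200 camera calls.

TASK

Stand the cast metal stand on the marble slab in the one way it stands level: its single long leg down on the counter in the slab's cut-out corner, its three short legs on the slab. Let go of it, then check by touch that it does not rock: press lightly down with the fingertips on its round pad first, then on its square pad. Leave it standing level there and do not disturb the other things on the counter.

Things in the scene. Friction and masses are not known exactly. Their poses are not given: they have to be found in the camera images.
- stand_grip (a point): Cast metal stand, 0.4 kg: deck on four round legs. Upright grip web on the deck, 50 long (x) x 14 thick (y) x 42 mm tall, clear on both y sides. Point: on the web's centre line, 15 mm below its top, 26 mm above the deck's top. Axes: the stand's own, z up out of the deck, x along the web. Deck spans x -56 to 72, y -52 to 52 mm from here, 10 mm thick.
- stand: The whole stand; origin 76 mm straight below stand_grip, on the plane of the three short soles; same axes. Short soles at (60,-40), (-44,-40), (-44,40) mm, 16 mm across; the fourth leg, at (60,40), is 18 mm longer. On the flat counter it therefore stands crooked, tilted about 0.17 rad about its own y axis with the +x end up, and rocks.
- stand_long_foot (a point): Centre of the sole of the stand's one long leg, 16 mm across; (60, 40, -94) mm from stand_grip in the stand's axes; axes as the stand's.
- pad_round: Round press pad on the stand's deck, 20 mm across, 10 mm high, over a short leg. Origin at the centre of its top face; axes as the stand's. (57, -37, -16) mm from stand_grip. The grip web's top is 31 mm above the pad's top.
- pad_square: Square press pad on the stand's deck, 20 x 20 mm, 10 mm high, over the short leg diagonally opposite the round pad. Origin at the centre of its top face; axes as the stand's. (-41, 37, -16) mm from stand_grip.
- slab_rest (a point): Marble slab fixed on the counter, 18 mm thick, one corner cut out. Point on its top face, z up: stand_grip belongs 76 mm straight above it, with the stand's x and y axes along the slab's x and y (not reversed). From here the slab spans x -62 to 78, y -58 to 58 mm; the cut-out is x over 42, y over 22 mm, open to both outer sides. About 10 mm of play for the feet every way.
- slab_cutout (a point): Point at counter height in the slab's cut-out, 60 mm in x and 40 mm in y from slab_rest, where the long leg's sole belongs; axes as the slab's.
- jar_mid: Bystander: small white ointment jar, 58 mm wide, 40 mm tall; origin at the centre of its underside. Leave it where it is.
- jar_left: Bystander: white ointment jar, 68 mm wide, 50 mm tall; origin at the centre of its underside. Leave it where it is.
- tub: Bystander: white tub, 79 mm wide, 80 mm tall; origin at the centre of its underside. Leave it where it is.
- boat: Bystander: white square weighing boat, 64 x 64 x 22 mm; origin at the centre of its underside. Leave it where it is.

How it is judged:
On the way, in this order (a step that is already met when the one before it is completed fails the run):
1. the stand stands level on the slab with its long leg in the cut-out corner, let go (angle between stand_grip's own z axis and vertical below 0.035 rad and horizontal distance between stand_long_foot and slab_cutout below 0.022 m and z of stand_long_foot in the frame of slab_cutout below 0.003 m and z of stand_grip in the frame of slab_rest between 0.0725 and 0.0795 m and contact force between the fingers and stand below 0.1 N), for 0.3 s.
2. the round pad is pressed by the fingers while the stand stays level in place (angle between stand_grip's own z axis and vertical below 0.035 rad and horizontal distance between stand_long_foot and slab_cutout below 0.022 m and z of stand_long_foot in the frame of slab_cutout below 0.003 m and z of stand_grip in the frame of slab_rest between 0.0725 and 0.0795 m and contact force between the fingers and pad_round above 1.5 N), for 0.05 s.
3. then the square pad is pressed by the fingers while the stand stays level in place (angle between stand_grip's own z axis and vertical below 0.035 rad and horizontal distance between stand_long_foot and slab_cutout below 0.022 m and z of stand_long_foot in the frame of slab_cutout below 0.003 m and z of stand_grip in the frame of slab_rest between 0.0725 and 0.0795 m and contact force between the fingers and pad_square above 1.5 N), for 0.05 s.
At the end, for the whole second after the job is handed in: The stand is at rest and released, level within 0.035 rad, its grip point 72.5 to 79.5 mm above the slab's top, its long leg's sole within 3 mm of the counter and within 22 mm of the cut-out point, after the round and then the square pad have each been pressed with more than 1.5 N (all of step 1 and linear speed of stand below 0.01 m/s and angular speed of stand below 0.05 rad/s); the robot touches nothing.
It fails at once if a pad is pressed with more than 40 N (contact force between the fingers and pad_round above 40 N or contact force between the fingers and pad_square above 40 N).
It fails at once if the stand is tipped over (more than 0.6 rad) (angle between stand_grip's own z axis and vertical above 0.6 rad).
It fails at once if a bystander is moved by more than 25 mm (distance of any of jar_mid, jar_left, tub, boat from where it was at the start of the episode above 0.025 m).
It also fails if it takes over 51 s, if anything falls off the work surface, if the arm or the gripper's body presses on something with over 40 N, if the wrist force passes 120 N, or if a joint passes its speed limit or range.

## Working session

There is one attempt and no reset: what is moved stays moved. The work goes in short steps, Python scripts to look and compute and a shell command to move; the robot and the scene stay as the last step left them, time stands still between calls to the robot, and variables do not carry over. Pictures are saved under pics/ and viewed, at most 10 in all, crops included, and the job is handed in when it is done.

```bash
mkdir -p pics
python3 - <<'E'
from rig import robot,cams
import cv2,numpy as np
o=robot.get_obs();print({k:np.round(v,3).tolist() for k,v in o.items()})
for n in["scene","side","wrist"]:
    i=cams.camera_info(n);print(n,np.round(i["intrinsics"],1).tolist(),np.round(i["pose"],4).tolist())
    cv2.imwrite(f"pics/{n}0.png",cams.camera(n)[:,:,::-1])
E
```

```text
{'time': 0.0, 'q': [1.034, 0.528, 1.434, 0.0, 1.181, -0.179], 'joint_velocities': [-0.0, -0.0, -0.0, 0.001, -0.0, 0.0], 'joint_torque': [0.001, -44.003, -17.659, 0.063, 0.058, -0.0], 'position': [0.219, 0.585, 0.291], 'tool_rot': [0.178, 0.984, -0.001, -0.0], 'ft_force': [0.136, 0.048, 0.528], 'moment': [0.026, -0.03, -0.008], 'grip_force': 0.0, 'grip_width': 0.087}
scene [[418.9, 0.0, 281.7], [0.0, 418.9, 201.1], [0.0, 0.0, 1.0]] [[-0.7951, -0.2938, 0.5306, -0.0473], [-0.6061, 0.3544, -0.7121, 0.8296], [0.0212, -0.8877, -0.4598, 0.5082], [0.0, 0.0, 0.0, 1.0]]
side [[400.5, 0.0, 281.9], [0.0, 400.5, 214.9], [0.0, 0.0, 1.0]] [[-0.8839, 0.3073, -0.3526, 0.7825], [0.4674, 0.5502, -0.692, 0.7831], [-0.0186, -0.7764, -0.6299, 0.6788], [0.0, 0.0, 0.0, 1.0]]
wrist [[330.3, 0.0, 284.9], [0.0, 330.3, 207.1], [0.0, 0.0, 1.0]] [[0.3505, 0.8994, 0.2611, 0.1451], [0.9365, -0.3361, -0.0995, 0.612], [-0.0017, 0.2794, -0.9602, 0.3854], [0.0, 0.0, 0.0, 1.0]]
```

View pics/scene0.png

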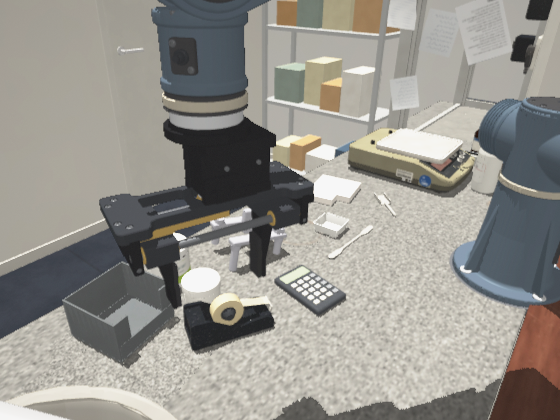

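View pics/side0.png

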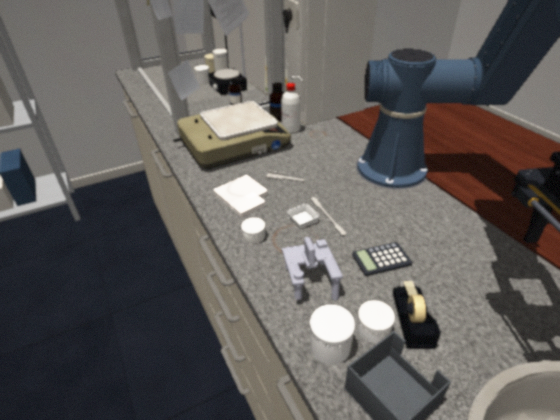

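The side view shows the stand at about (312,262), the slab at (240,193), the small jar at (253,231), the boat at (303,215), the tub at (332,335) and jar_left at (376,322). I'll enlarge the stand and slab area.

Run:
```python
import cv2
a=cv2.imread("pics/side0.png")[165:310,200:360]
cv2.imwrite("pics/c1.png",cv2.resize(a,None,fx=4,fy=4,interpolation=cv2.INTER_CUBIC))
```

```text
(no output)
```

View pics/c1.png

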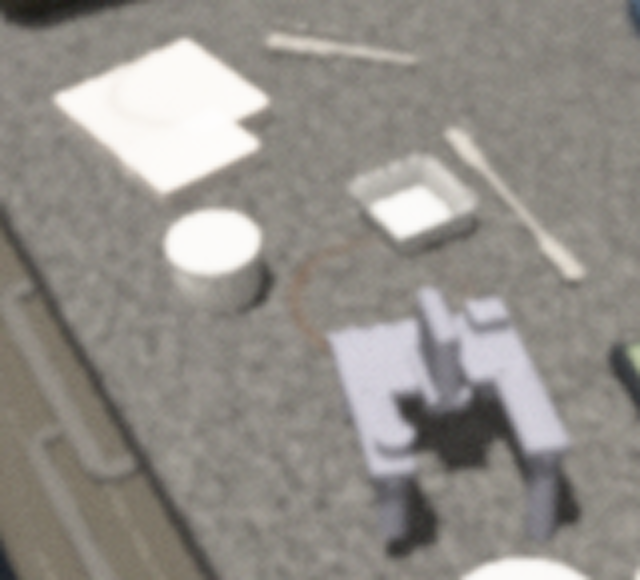

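```bash
cat > h.py <<'E'
import numpy as np,cv2
from rig import robot,cams
from scipy.optimize import least_squares
from scipy.spatial.transform import Rotation as R
def proj(n,P,info=None):
    i=info or cams.camera_info(n);T=i["pose"];p=(np.atleast_2d(P)-T[:3,3])@T[:3,:3];q=p@i["intrinsics"].T
    return q[:,:2]/q[:,2:]
def onplane(n,uv,z,info=None):
    i=info or cams.camera_info(n);T=i["pose"]
    d=np.c_[np.atleast_2d(uv),np.ones(len(np.atleast_2d(uv)))]@np.linalg.inv(i["intrinsics"]).T@T[:3,:3].T
    return T[:3,3]+d*((z-T[2,3])/d[:,2])[:,None]
SL=np.array([[78,-58],[78,22],[42,22],[42,58],[-62,58],[-62,-58]])/1e3
def slabfit(W):  # W: Nx2 world of SL corners
    f=lambda p:((np.array([[np.cos(p[2]),-np.sin(p[2])],[np.sin(p[2]),np.cos(p[2])]])@SL.T).T+p[:2]-W).ravel()
    d=W[4]-W[5]; e=W[0]-W[5]
    r=least_squares(f,[*W.mean(0),np.arctan2(e[1],e[0])]);return r.x,np.abs(r.fun).reshape(-1,2)*1e3
E
python3 - <<'E'
from h import *
c=lambda a:np.array(a)/4+[200,165]-.375
s=c([[165,193],[260,145],[232,122],[270,100],[185,38],[55,98]])
W=onplane("side",s,.018)[:,:2];print(W.round(3).tolist());x,e=slabfit(W);print("slab",x,e.round(1).tolist())
M=np.array([[57,-37,-16],[-41,37,-16],[-56,-52,-26],[72,52,-26],[72,-52,-26],[25,0,15],[-25,0,15]])/1e3
U=c([[395,432],[487,308],[330,335],[568,440],[372,472],[450,397],[430,290]])
f=lambda p:(proj("side",R.from_rotvec(p[3:]).apply(M)+p[:3])-U).ravel()
g=onplane("side",U[5:6],.1)[0]
for a in np.arange(0,6.3,1.57):
    r=least_squares(f,[*g,0,0,a],loss="soft_l1");R_=R.from_rotvec(r.x[3:]).as_matrix()
    print(r.cost,r.x.round(4),"z",R_[:,2].round(3),"yaw",np.arctan2(R_[1,0],R_[0,0]).round(3),np.round(r.fun,1))
b=onplane("side",c([[215,245],[412,215]]),.02);print("jarmid~,boat",b.round(3).tolist())
E
```

```text
[[0.503, -0.003], [0.425, -0.02], [0.431, -0.053], [0.396, -0.064], [0.416, -0.167], [0.529, -0.142]]
slab [ 0.46115235 -0.0921811   1.76845632] [[0.6, 1.4], [1.2, 0.5], [0.5, 2.2], [0.0, 1.4], [0.2, 2.7], [1.1, 0.1]]
13.934585893058905 [ 0.4412  0.2428  0.064   0.1136 -0.1213  1.254 ] z [-0.029 -0.152  0.988] yaw 1.255 [  0.    0.6  -0.2   0.7   0.5  -0.5   0.1   0.3   0.3   0.   -0.3 -14.
  -0.4   0.1]
13.934585893050473 [ 0.4412  0.2428  0.064   0.1136 -0.1213  1.254 ] z [-0.029 -0.152  0.988] yaw 1.255 [  0.    0.6  -0.2   0.7   0.5  -0.5   0.1   0.3   0.3   0.   -0.3 -14.
  -0.4   0.1]
13.934585893079017 [ 0.4412  0.2428  0.064   0.1136 -0.1213  1.254 ] z [-0.029 -0.152  0.988] yaw 1.255 [  0.    0.6  -0.2   0.7   0.5  -0.5   0.1   0.3   0.3   0.   -0.3 -14.
  -0.4   0.1]
13.934585893046235 [ 0.4412  0.2428  0.064   0.6778 -0.7241  7.4827] z [-0.029 -0.152  0.988] yaw 1.255 [  0.    0.6  -0.2   0.7   0.5  -0.5   0.1   0.3   0.3   0.   -0.3 -14.
  -0.4   0.1]
13.93458589304659 [ 0.4412  0.2428  0.064   0.6778 -0.7241  7.4827] z [-0.029 -0.152  0.988] yaw 1.255 [  0.    0.6  -0.2   0.7   0.5  -0.5   0.1   0.3   0.3   0.   -0.3 -14.
  -0.4   0.1]
jarmid~,boat [[0.497, 0.063, 0.02], [0.374, 0.098, 0.02]]
```

```bash
cat >> h.py <<'E'
def fitstand(n,M,U,info,tilt=.172,z=.0825,x0=(.44,.24,1.25),loss="soft_l1"):
    rot=lambda y:R.from_euler("ZY",[y,-tilt])
    f=lambda p:(proj(n,rot(p[2]).apply(M)+[p[0],p[1],z],info)-U).ravel()
    r=least_squares(f,x0,loss=loss);return r.x,r.fun.round(1).reshape(-1,2).tolist(),rot(r.x[2])
D=R.from_matrix(np.diag([1.,-1,-1]))
def delta(Rst,grip,back=.051,up=0.):
    "tool-frame shift cm (first), then rotvec, to grasp point grip(+up along world z) with stand rot Rst"
    o=robot.get_obs();Rt=R.from_quat(o["tool_rot"]);Rg=Rst*D
    tcp=np.array(grip)+[0,0,up]-Rg.apply([0,0,back])
    print("shift cm",(Rt.inv().apply(tcp-o["position"])*100).round(2),"then rot",(Rt.inv()*Rg).as_rotvec().round(3),"tcp",tcp.round(4))
E
python3 - <<'E'
from h import *
c=lambda a:np.array(a)/4+[200,165]-.375
M=np.array([[57,-37,-16],[-41,37,-16],[-56,-52,-26],[72,52,-26],[72,-52,-26],[-25,0,15]])/1e3
U=c([[395,432],[487,308],[330,335],[568,440],[372,472],[430,290]])
x,e,r=fitstand("side",M,U,cams.camera_info("side"));print(x,e)
g=[x[0],x[1],.0825]
delta(R.from_euler("z",x[2]),g,up=.15)
E
```

```text
[0.45037057 0.25771963 1.26094348] [[-0.1, 0.3], [0.1, 0.5], [-0.4, -0.8], [1.2, 0.4], [-0.0, -0.1], [-0.4, -0.7]]
shift cm [-33.17 -22.54   0.83] then rot [-2.000e-03  1.000e-03  1.523e+00] tcp [0.4504 0.2577 0.2835]
```

```bash
python3 -m crank '[[-4.74,-3.22,0,0,0,0,0],[-4.74,-3.22,0,0,0,0,0],[-4.74,-3.22,0,0,0,0,0],[-4.74,-3.22,0,0,0,0,0],[-4.74,-3.22,0,0,0,0,0]]' 30 
python3 -m crank '[[-4.74,-3.22,0,0,0,0,0],[-4.74,-3.22,0,0,0,0,0],[0,0,0,0,0,0.17,0],[0,0,0,0,0,0.17,0],[0,0,0,0,0,0.17,0]]' 
python3 -m crank '[[0,0,0,0,0,0.17,0],[0,0,0,0,0,0.17,0],[0,0,0,0,0,0.17,0],[0,0,0,0,0,0.17,0],[0,0,0,0,0,0.165,0]]' 
python3 -m crank '[[0,0,0,0,0,0.17,0],[0,0,0,0,0,0,0],[0,0,0,0,0,0,0]]'
python3 - <<'E'
from h import *
g=[.4504,.2577,.0825];delta(R.from_euler("z",1.261),g,up=.15)
i=cams.camera_info("wrist");np.savez("w1.npz",intrinsics=i["intrinsics"],pose=i["pose"])
a=cams.camera("wrist")[:,:,::-1];cv2.imwrite("pics/w1.png",cv2.resize(a,(800,600),interpolation=cv2.INTER_CUBIC))
E
```

```text
time: 0.78
position: [0.3852, 0.35, 0.2922]
tool_rot: [0.178, 0.984, 0.0, 0.0]
ft_force: [0.9, 0.9, 0.2]
grip_width: 0.0869
grip_force: 0.0
time: 1.4
position: [0.4507, 0.2576, 0.292]
tool_rot: [0.423, 0.906, -0.0, -0.0]
ft_force: [0.2, -0.6, 0.2]
grip_width: 0.0871
grip_force: 0.0
time: 2.02
position: [0.4505, 0.258, 0.292]
tool_rot: [0.757, 0.653, -0.0, -0.0]
ft_force: [0.6, 0.2, 0.0]
grip_width: 0.0871
grip_force: 0.0
time: 2.4
position: [0.4506, 0.258, 0.2921]
tool_rot: [0.808, 0.59, -0.0, -0.0]
ft_force: [-0.8, 1.3, 0.0]
grip_width: 0.0872
grip_force: 0.0
shift cm [-0.04 -0.01  0.86] then rot [-0.  0.  0.] tcp [0.4504 0.2577 0.2835]
```

View pics/w1.png

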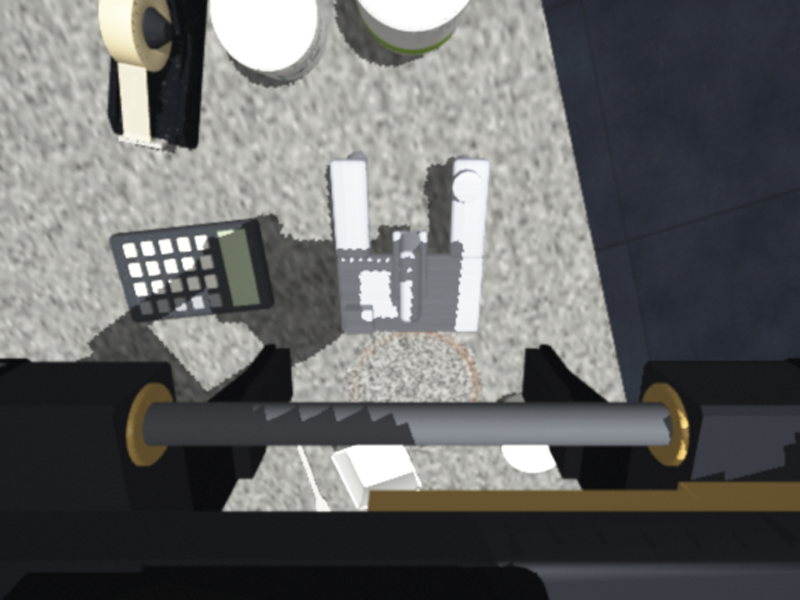

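The wrist view (scaled 800x600) shows the deck corners at (478,332), (343,332), (332,162) and (489,160). The round pad is at (467,185) and the web runs from about (410,235) to (406,320). I'll refit from these.

Run:
```python
from h import *
i=dict(np.load("w1.npz"))
M=np.array([[57,-37,-16],[-56,-52,-26],[-56,52,-26],[72,52,-26],[72,-52,-26]])/1e3
U=np.array([[467,185],[478,331],[343,331],[332,162],[489,160]])*.7-.15
x,e,r=fitstand("wrist",M,U,i);print(x,e)
m=np.array([[25,0,15],[-25,0,15]])/1e3
print("web top px",((proj("wrist",r.apply(m)+[x[0],x[1],.0825],i)+.15)/.7).round(0).tolist())
for t in (.0825,.076,.09):
  for k in(.172,.15): print(t,k,fitstand("wrist",M,U,i,tilt=k,z=t)[0],np.abs(fitstand("wrist",M,U,i,tilt=k,z=t)[1]).sum())
delta(r,[x[0],x[1],.0825],up=.05)
```

```text
[0.45104372 0.25789613 1.27008896] [[0.3, 0.9], [0.4, 0.0], [-0.3, 0.8], [-2.2, -0.8], [0.7, -0.5]]
web top px [[410.0, 251.0], [411.0, 322.0]]
0.0825 0.172 [0.45104372 0.25789613 1.27008896] 6.8999999999999995
0.0825 0.15 [0.45128472 0.25839025 1.2690127 ] 8.0
0.076 0.172 [0.45123218 0.25706261 1.26835455] 5.5
0.076 0.15 [0.45137793 0.25754454 1.26709961] 3.6
0.09 0.172 [0.45077638 0.25862561 1.27816628] 16.5
0.09 0.15 [0.45092851 0.2588304  1.27649269] 17.5
shift cm [-0.87  0.06 10.94] then rot [ 0.001  0.172 -0.009] tcp [0.4485 0.2496 0.1827]
```

```bash
python3 -m crank '[[-0.8,0,6,0,0,0,0],[-0.75,0.06,6,0,0,0,0],[0,0,0,0,0.172,-0.009,0],[0,0,0,0,0,0,0],[0,0,0,0,0,0,0]]'
python3 - <<'E'
from h import *
delta(R.from_euler("ZY",[1.270,-.172]),[.451,.2579,.0825])
E
```

```text
time: 3.08
position: [0.4474, 0.2434, 0.1731]
tool_rot: [0.803, 0.59, 0.068, -0.048]
ft_force: [0.3, 1.8, 0.1]
grip_width: 0.087
grip_force: 0.0
shift cm [-0.06 -0.1   4.08] then rot [ 0.002  0.005 -0.002] tcp [0.4484 0.2496 0.1327]
```

```bash
python3 -m crank '[[0,-0.1,2.0,0,0,0,0],[0,0,1.9,0,0,0,0],[0,0,0,0,0,0,0],[0,0,0,0,0,0,0.6],[0,0,0,0,0,0,1]]' 40
python3 -m crank '[[0,0,0,0,0,0,1],[0,0,0,0,0,0,1],[0,0,0,0,0,0,1],[0,0,0,0,0,0,1]]' 40
```

```text
time: 3.7
position: [0.4479, 0.2501, 0.1348]
tool_rot: [0.803, 0.591, 0.068, -0.049]
ft_force: [0.1, -1.2, -0.2]
grip_width: 0.0746
grip_force: 0.0
time: 4.2
position: [0.4473, 0.2498, 0.1337]
tool_rot: [0.803, 0.59, 0.067, -0.05]
ft_force: [-0.1, -0.0, -0.3]
grip_width: 0.0351
grip_force: 0.0
```

```bash
python3 -m crank '[[0,0,0,0,0,0,1],[0,0,0,0,0,0,1],[0,0,0,0,0,0,1],[0,0,0,0,0,0,1]]' 40
```

```text
time: 4.7
position: [0.4478, 0.2498, 0.1337]
tool_rot: [0.803, 0.59, 0.068, -0.049]
ft_force: [1.4, -0.7, -1.3]
grip_width: 0.0135
grip_force: 40.0
```

```bash
python3 -m crank '[[0,0,-2,0,0,0,1],[0,0,-4,0,0,0,1],[0,0,-5,0,-0.09,0,1],[0,0,0,0,-0.082,0,1],[0,0,0,0,0,0,1]]' 40
python3 - <<'E'
from h import *
o=robot.get_obs();Rt=R.from_quat(o["tool_rot"]);S=Rt*D;print("toolz",Rt.apply([0,0,1]).round(3),"yaw",S.as_euler("ZYX").round(3))
# target: stand yaw=slab yaw
x=[.46115,-.09218,1.7685]
delta(R.from_euler("z",x[2]),[x[0],x[1],.018+.076],up=.09)
i=cams.camera_info("wrist");np.savez("w2.npz",**{k:i[k] for k in("intrinsics","pose")})
a=cams.camera("wrist")[:,:,::-1];cv2.imwrite("pics/w2.png",cv2.resize(a,(800,600),interpolation=cv2.INTER_CUBIC))
E
```

```text
time: 5.32
position: [0.441, 0.2329, 0.2419]
tool_rot: [0.805, 0.593, -0.002, 0.001]
ft_force: [0.1, 0.6, -5.1]
grip_width: 0.0138
grip_force: 40.0
toolz [-0.003 -0.004 -1.   ] yaw [1.27  0.004 0.002]
shift cm [-30.44  11.57   0.81] then rot [-0.003  0.004 -0.499] tcp [ 0.4612 -0.0922  0.235 ]
```

View pics/w2.png

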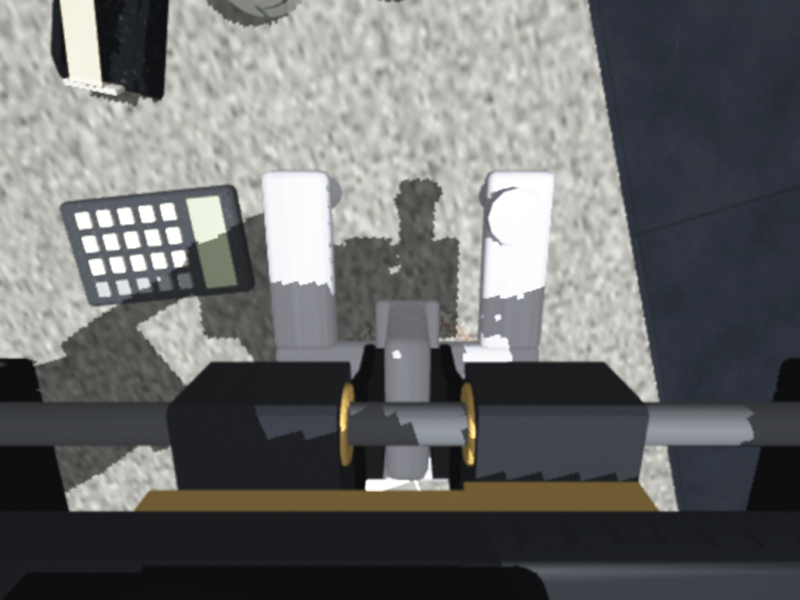

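The stand is held. Deck front corners are at (263,173) and (554,173), the round pad at (515,216), symmetric about the image centre. I'll fit its offset in the gripper.

Run:
```python
from h import *
i=dict(np.load("w2.npz"))
o=robot.get_obs();Rt=R.from_quat(o["tool_rot"]);S=Rt*D;g0=o["position"]+Rt.apply([0,0,.051])
M=np.array([[57,-37,-16],[72,52,-26],[72,-52,-26],[72,29,-26],[72,-25,-26]])/1e3
U=np.array([[515,216],[263,174],[554,173]])*.7-.15
print("pred",((proj("wrist",S.apply(M)+g0,i)+.15)/.7).round(0).tolist())
f=lambda p:(proj("wrist",S.apply(R.from_euler("z",p[3]).apply(R.from_euler("y",p[4]).apply(M[:3]))+p[:3])+g0,i)-U).ravel()
for t in(-.05,0,.05):
    r=least_squares(lambda p:f([*p,t]),[0,0,0,0]);print(t,r.cost,r.x.round(4))
```

```text
pred [[519.0, 219.0], [262.0, 173.0], [558.0, 173.0], [328.0, 173.0], [481.0, 173.0]]
-0.05 2.021616545078589 [-0.0011 -0.     -0.0067  0.0085]
0 1.07655731831508 [-0.      0.0002 -0.003   0.0068]
0.05 0.5108001588314003 [0.0013 0.0004 0.0006 0.0049]
```

```bash
python3 -m crank '[[-2.5,0.96,0,0,0,0,1],[-5.07,1.93,0,0,0,0,1],[-5.07,1.93,0,0,0,0,1],[-5.07,1.93,0,0,0,0,1],[-5.07,1.93,0,0,0,0,1]]' 40
python3 -m crank '[[-5.07,1.93,0,0,0,0,1],[-2.57,0.97,0,0,0,-0.166,1],[0,0,0,0,0,-0.166,1],[0,0,0,0,0,-0.166,1],[0,0,0,0,0,0,1]]' 40
python3 - <<'E'
from h import *
x=[.46115,-.09218,1.7685]
delta(R.from_euler("z",x[2]),[x[0],x[1],.018+.076])
i=cams.camera_info("wrist");np.savez("w3.npz",**{k:i[k] for k in("intrinsics","pose")})
a=cams.camera("wrist")[:,:,::-1]
b=cams.camera("side")[:,:,::-1][90:270,160:400]
cv2.imwrite("pics/w3.png",cv2.resize(a,(800,600),interpolation=cv2.INTER_CUBIC))
cv2.imwrite("pics/s3.png",cv2.resize(b,None,fx=3.333,fy=3.333,interpolation=cv2.INTER_CUBIC))
E
```

```text
time: 6.0
position: [0.4554, -0.0124, 0.2419]
tool_rot: [0.806, 0.592, -0.002, -0.001]
ft_force: [0.6, -0.1, -4.7]
grip_width: 0.0136
grip_force: 40.0
time: 6.62
position: [0.4604, -0.0923, 0.2422]
tool_rot: [0.636, 0.772, -0.002, -0.001]
ft_force: [-0.2, 0.2, -5.2]
grip_width: 0.0135
grip_force: 40.0
shift cm [0.01 0.12 9.72] then rot [-0.005  0.001 -0.005] tcp [ 0.4612 -0.0922  0.145 ]
```

View pics/w3.png

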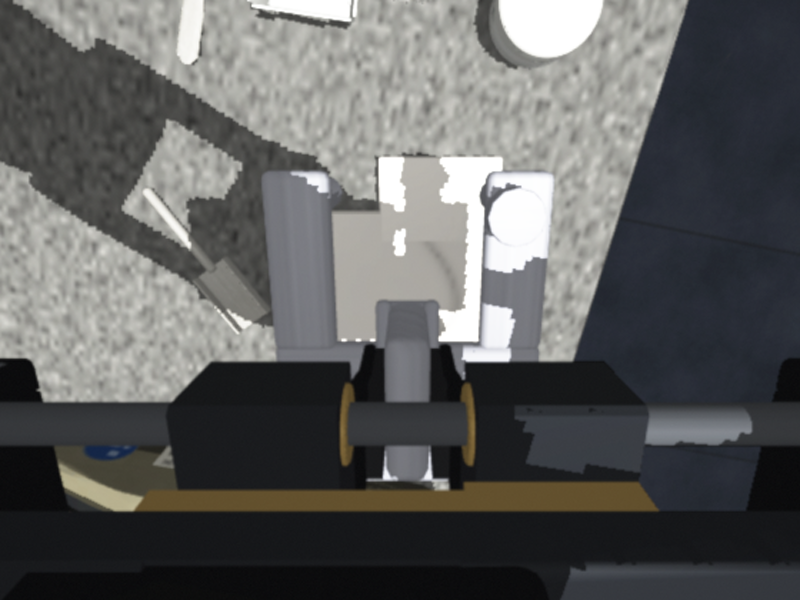

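View pics/s3.png

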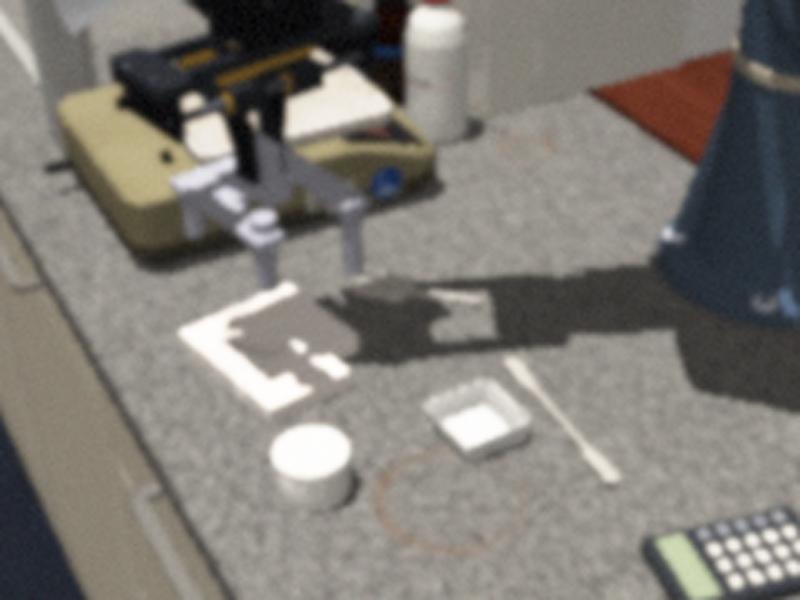

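The slab corners in the wrist view are (502,156), (379,156) and inner (379,211), with the y=58 edge at its start (333,211). I'll check these against the estimate.

Run:
```python
from h import *
i=dict(np.load("w3.npz"))
U=np.array([[502.5,156],[378.5,156],[379,211]])*.7-.15
W=onplane("wrist",U,.018,i)[:,:2]
x=np.array([.46115,-.09218,1.7685])
P=np.c_[SL@R.from_euler("z",x[2]).as_matrix()[:2,:2].T+x[:2],[.018]*6]
print(W.round(4).tolist(),P[:3,:2].round(4).tolist())
S=SL[:3]
f=lambda p:(S@R.from_euler("z",p[2]).as_matrix()[:2,:2].T+p[:2]-W).ravel()
r=least_squares(f,x);print(r.x,(r.fun*1e3).round(1))
m=(r.x+x)/2;m[2]=r.x[2];print("mean",m)
delta(R.from_euler("z",m[2]),[m[0],m[1],.094])
```

```text
[[0.5033, -0.004], [0.4246, -0.0193], [0.4311, -0.0539]] [[0.5027, -0.0043], [0.4243, -0.02], [0.4313, -0.0553]]
[ 0.46062591 -0.09145632  1.75706272] [-0.1 -0.  -0.1  0.4  0.1 -0.4]
mean [ 0.46088795 -0.09181816  1.75706272]
shift cm [0.07 0.04 9.77] then rot [-0.004  0.002  0.006] tcp [ 0.4609 -0.0918  0.145 ]
```

```bash
python3 -m crank '[[0.07,0.05,2.5,0,0,0,1],[0,0,3,0,0,0,1],[0,0,2.5,0,0,0,1],[0,0,1.0,0,0,0.006,1],[0,0,0,0,0,0,1]]' 40
python3 -m crank '[[0,0,0.2,0,0,0,1],[0,0,0,0,0,0,1]]' 40
```

```text
time: 7.35
position: [0.4618, -0.092, 0.1531]
tool_rot: [0.637, 0.771, -0.002, 0.0]
ft_force: [-0.2, -0.5, -4.3]
grip_width: 0.0137
grip_force: 40.0
time: 7.6
position: [0.4624, -0.0923, 0.1522]
tool_rot: [0.637, 0.771, -0.002, 0.002]
ft_force: [-0.2, -0.7, -5.3]
grip_width: 0.0137
grip_force: 40.0
```

```bash
python3 -m crank '[[0,0.1,0.2,0,0,0,1],[0,0,0,0,0,0,1]]' 40
python3 -m crank '[[0,0,0.2,0,0,0,1],[0,0,0,0,0,0,1]]' 40
```

```text
time: 7.85
position: [0.4631, -0.0921, 0.1497]
tool_rot: [0.637, 0.771, -0.002, 0.001]
ft_force: [0.6, 0.2, -5.0]
grip_width: 0.0139
grip_force: 40.0
time: 8.1
position: [0.4628, -0.092, 0.1474]
tool_rot: [0.637, 0.771, -0.002, 0.001]
ft_force: [0.5, 0.1, -4.8]
grip_width: 0.0136
grip_force: 40.0
```

```bash
python3 -m crank '[[0,-0.15,0.15,0,0,0,1],[0,0,0,0,0,0,1]]' 40
python3 -m crank '[[0,0,0.15,0,0,0,1],[0,0,0,0,0,0,1]]' 40
```

```text
time: 8.35
position: [0.4611, -0.0922, 0.1459]
tool_rot: [0.637, 0.771, -0.002, 0.0]
ft_force: [-0.1, 0.6, -4.9]
grip_width: 0.0134
grip_force: 40.0
time: 8.6
position: [0.4614, -0.0923, 0.145]
tool_rot: [0.637, 0.771, -0.002, 0.001]
ft_force: [-1.1, 0.2, 2.7]
grip_width: 0.0138
grip_force: 40.0
```

```bash
python3 -m crank '[[0,0,0.03,0,0,0,1],[0,0,0,0,0,0,0.8],[0,0,0,0,0,0,0.6],[0,0,0,0,0,0,0.5],[0,0,0,0,0,0,0.5]]' 40
python3 -m crank '[[0,0,0,0,0,0,0.5],[0,0,0,0,0,0,0.5],[0,0,0,0,0,0,0.5],[0,0,-2,0,0,0,0.5],[0,0,-5,0,0,0,0.5]]' 40
python3 -m crank '[[0,0,-3,0,0,0,1],[0,0,0,0,0,0,1],[0,0,0,0,0,0,1],[0,0,0,0,0,0,1],[0,0,0,0,0,0,1]]' 40
python3 - <<'E'
from h import *
i=cams.camera_info("wrist");np.savez("w4.npz",**{k:i[k] for k in("intrinsics","pose")})
a=cams.camera("wrist")[:,:,::-1]
b=cams.camera("side")[:,:,::-1][140:240,195:305]
C=np.zeros((600,800,3),np.uint8);C[:360,:480]=cv2.resize(a,(480,360),interpolation=cv2.INTER_AREA);C[310:,480:]=0
s=cv2.resize(b,(319,290),interpolation=cv2.INTER_CUBIC);C[:290,481:800]=s
cv2.imwrite("pics/w4.png",cv2.resize(a,(800,600),interpolation=cv2.INTER_CUBIC));cv2.imwrite("pics/m4.png",C);cv2.imwrite("pics/side4.png",b)
E
```

```text
time: 9.22
position: [0.4615, -0.0923, 0.1441]
tool_rot: [0.637, 0.771, -0.002, 0.001]
ft_force: [0.2, -0.5, 0.5]
grip_width: 0.0386
grip_force: 0.0
time: 9.85
position: [0.4603, -0.0916, 0.2133]
tool_rot: [0.637, 0.771, -0.003, -0.002]
ft_force: [0.8, -0.3, 0.2]
grip_width: 0.0436
grip_force: 0.0
time: 10.48
position: [0.4611, -0.0917, 0.2432]
tool_rot: [0.637, 0.771, -0.002, -0.0]
ft_force: [-0.0, 0.4, -0.0]
grip_width: 0.0035
grip_force: 0.0
```

View pics/w4.png

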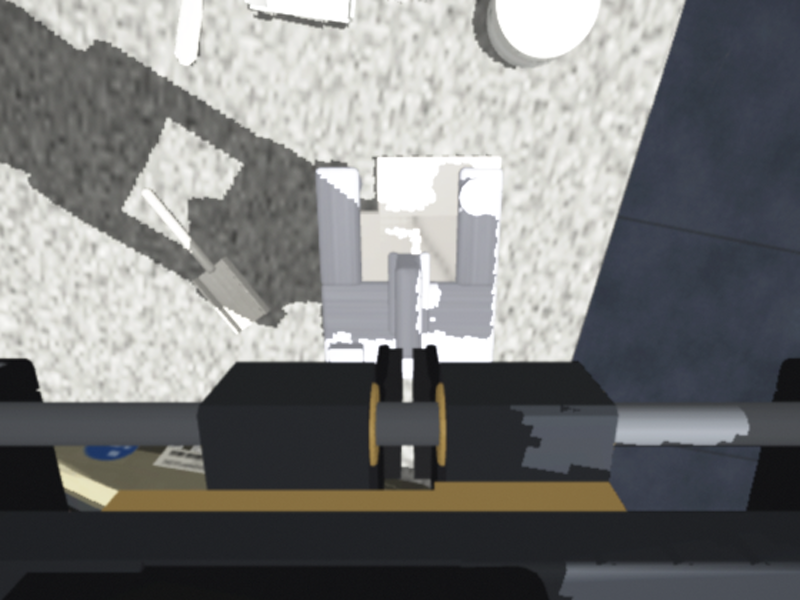

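The stand is released and upright on the slab, with deck front corners at (317,169) and (501,169) and the round pad at (479,195). I'll verify that it is level and compute the press shifts.

Run:
```python
from h import *
i=dict(np.load("w4.npz"))
M=np.array([[57,-37,-16],[72,52,-26],[72,-52,-26]])/1e3
U=np.array([[479,195],[317.5,168],[501,168.5]])*.7-.15
x,e,r=fitstand("wrist",M,U,i,tilt=0,z=.094,x0=(.461,-.092,1.757));print(x,e)
o=robot.get_obs();Rt=R.from_quat(o["tool_rot"])
for p in([.057,-.037,-.016],[-.041,.037,-.016]):
    w=r.apply(p)+[x[0],x[1],.094];print("pad",w.round(4),"shift cm (tips to pad top)",(Rt.inv().apply(w-o["position"])*100-[0,0,7]).round(2))
```

```text
[ 0.46057008 -0.09193051  1.76264557] [[-0.1, 1.2], [-1.4, -0.0], [2.6, -0.8]]
pad [ 0.486  -0.0289  0.078 ] shift cm (tips to pad top) [5.76 3.67 9.52]
pad [ 0.4321 -0.1392  0.078 ] shift cm (tips to pad top) [-4.06 -3.7   9.58]
```

```bash
python3 -m crank '[[3,1.9,0,0,0,0,1],[2.76,1.77,2,0,0,0,1],[0,0,4,0,0,0,1],[0,0,2.8,0,0,0,1],[0,0,0,0,0,0,1]]' 40
python3 -m crank '[[0,0,0.3,0,0,0,1],[0,0,0,0,0,0,1]]'
python3 -m crank '[[0,0,0.15,0,0,0,1],[0,0,0,0,0,0,1]]'
```

```text
time: 11.2
position: [0.4854, -0.0284, 0.154]
tool_rot: [0.637, 0.771, -0.003, -0.002]
ft_force: [-0.5, -0.2, 0.3]
grip_width: 0.0003
grip_force: 0.0
time: 11.45
position: [0.4872, -0.0291, 0.1538]
tool_rot: [0.637, 0.771, -0.002, 0.002]
ft_force: [-0.4, -0.0, -0.1]
grip_width: 0.0007
grip_force: 0.0
time: 11.7
position: [0.4868, -0.0289, 0.1519]
tool_rot: [0.637, 0.771, -0.002, 0.001]
ft_force: [-0.7, 0.2, 0.2]
grip_width: 0.0006
grip_force: 0.0
```

```bash
python3 -m crank '[[0,0,0.15,0,0,0,1],[0,0,0,0,0,0,1]]'
python3 -m crank '[[0,0,0.12,0,0,0,1],[0,0,0,0,0,0,1]]'
```

```text
time: 11.95
position: [0.4866, -0.0288, 0.1499]
tool_rot: [0.637, 0.771, -0.002, 0.001]
ft_force: [-0.4, 0.5, 0.0]
grip_width: 0.0004
grip_force: 0.0
time: 12.2
position: [0.4866, -0.0288, 0.1486]
tool_rot: [0.637, 0.771, -0.002, 0.001]
ft_force: [0.3, 0.4, 0.1]
grip_width: 0.0006
grip_force: 0.0
```

```bash
python3 -m crank '[[0,0,0.1,0,0,0,1],[0,0,0,0,0,0,1]]'
```

```text
time: 12.45
position: [0.4867, -0.0288, 0.1481]
tool_rot: [0.637, 0.771, -0.002, 0.001]
ft_force: [-1.3, -0.8, 5.4]
grip_width: 0.0001
grip_force: 2.2
```

```bash
python3 -m crank '[[0,0,0.03,0,0,0,1],[0,0,0,0,0,0,1]]'
python3 -m crank '[[0,0,-1,0,0,0,1],[0,0,-4,0,0,0,1],[0,0,-1,0,0,0,1],[-4.9,-3.7,0,0,0,0,1],[-4.92,-3.67,0,0,0,0,1]]'
python3 -m crank '[[0,0,2,0,0,0,1],[0,0,3,0,0,0,1],[0,0,0,0,0,0,1]]'
python3 - <<'E'
from h import *
o=robot.get_obs();Rt=R.from_quat(o["tool_rot"]);w=np.array([.4321,-.1392,.078])
print("shift",(Rt.inv().apply(w-o["position"])*100-[0,0,7]).round(2))
E
```

```text
time: 12.7
position: [0.4866, -0.0288, 0.1481]
tool_rot: [0.637, 0.771, -0.002, 0.001]
ft_force: [-2.1, 0.9, 7.6]
grip_width: 0.0004
grip_force: 3.7
time: 13.32
position: [0.4325, -0.1394, 0.2081]
tool_rot: [0.636, 0.772, -0.002, 0.001]
ft_force: [1.2, -0.5, 0.2]
grip_width: 0.0005
grip_force: 0.0
time: 13.7
position: [0.4313, -0.1387, 0.1564]
tool_rot: [0.637, 0.77, -0.003, -0.002]
ft_force: [-0.2, -0.3, 0.5]
grip_width: 0.0004
grip_force: 0.0
shift [-0.06  0.12  0.84]
```

```bash
python3 -m crank '[[0,0,0.4,0,0,0,1],[0,0,0.2,0,0,0,1],[0,0,0,0,0,0,1],[0,0,0,0,0,0,1]]'
python3 -m crank '[[0,0,0.12,0,0,0,1],[0,0,0,0,0,0,1]]'
```

```text
time: 14.2
position: [0.433, -0.1391, 0.1524]
tool_rot: [0.637, 0.771, -0.002, 0.001]
ft_force: [-0.4, 0.3, 0.3]
grip_width: 0.0004
grip_force: 0.0
time: 14.45
position: [0.4327, -0.1391, 0.1508]
tool_rot: [0.637, 0.771, -0.002, 0.001]
ft_force: [-0.2, 0.5, -0.4]
grip_width: 0.0004
grip_force: 0.0
```

```bash
python3 -m crank '[[0,0,0.15,0,0,0,1],[0,0,0,0,0,0,1]]'
python3 -m crank '[[0,0,0.1,0,0,0,1],[0,0,0,0,0,0,1]]'
```

```text
time: 14.7
position: [0.4326, -0.1391, 0.1491]
tool_rot: [0.637, 0.771, -0.002, 0.001]
ft_force: [-0.5, -0.5, -0.0]
grip_width: 0.0004
grip_force: 0.0
time: 14.95
position: [0.4327, -0.1392, 0.1482]
tool_rot: [0.637, 0.771, -0.002, 0.001]
ft_force: [-0.3, -0.0, 0.3]
grip_width: 0.0006
grip_force: 0.0
```

```bash
python3 -m crank '[[0,0,0.08,0,0,0,1],[0,0,0,0,0,0,1]]'
```

```text
time: 15.2
position: [0.4327, -0.1391, 0.1481]
tool_rot: [0.637, 0.771, -0.002, 0.001]
ft_force: [-0.8, 1.0, 7.2]
grip_width: 0.0007
grip_force: 3.3
```

Square pad pressed with 7 N. I'll hold briefly, retreat and check.

```bash
python3 -m crank '[[0,0,0,0,0,0,1],[0,0,0,0,0,0,1]]'
python3 -m crank '[[0,0,-1,0,0,0,1],[0,0,-5,0,0,0,1],[0,0,-6,0,0,0,1],[0,0,0,0,0,0,1],[0,0,0,0,0,0,1]]'
python3 - <<'E'
from h import *
b=cams.camera("side")[:,:,::-1][120:250,180:340];cv2.imwrite("pics/e.png",cv2.resize(b,None,fx=4,fy=4,interpolation=cv2.INTER_CUBIC))
E
```

```text
time: 15.45
position: [0.4327, -0.1391, 0.1481]
tool_rot: [0.637, 0.771, -0.002, 0.001]
ft_force: [-1.3, 0.6, 6.5]
grip_width: 0.0002
grip_force: 3.3
time: 16.08
position: [0.4325, -0.1383, 0.2676]
tool_rot: [0.637, 0.771, -0.002, 0.001]
ft_force: [0.1, 0.5, -0.8]
grip_width: 0.0006
grip_force: 0.0
```

View pics/e.png

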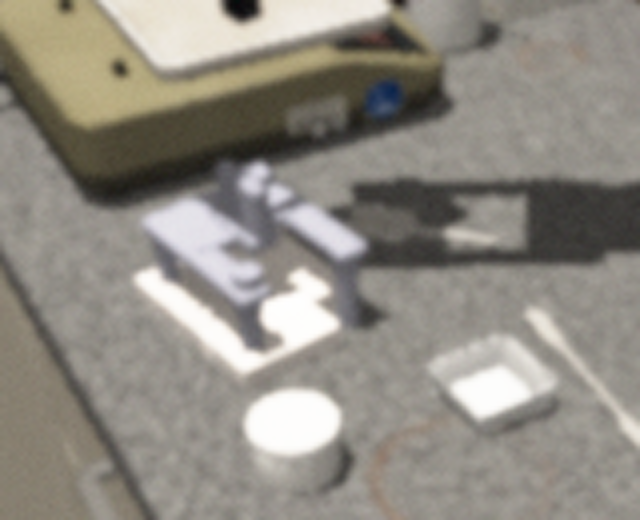

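The stand is level on the slab: the long leg is in the cut-out (350,320), a short leg is on the slab at (250,335), and the jar and boat have not moved.

```bash
python3 -c "
from rig import ticket
print(ticket.hand_in())"
```

```text
the job is handed in; nothing more can be done
None
```

The stand is level on the slab with its long leg in the cut-out. I pressed the round pad (about 7 N), then the square pad (about 7 N), moved the arm clear and handed the job in at about 16 s; no verdict came back.

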